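# Slide the pepper mill home into its rack bay

### The arm

A 7-joint arm with a two-finger parallel gripper is mounted at the origin on the work surface. World frame = base frame: x ahead of the robot, y to its left, z up, the work surface at z = 0. Lengths are in m, angles in rad, forces in N, time in s.
With the tool pointing down it reaches from about 0.425 to 0.925 m from the base axis. Payload 6.8 kg.
Tool frame: the origin (TCP) lies on the front face of the gripper's body, between the roots of the fingers; the fingertips stand 73 mm ahead of it and the grasp point (between the pads) lies 54 mm ahead of it; z points along the fingers, y is the line along which they close (so a half turn about z gives the same grasp; the last joint's range is limited). The gripper opens to 85 mm and grips with 20 to 120 N. Pads are 22 mm wide; open, the fingers measure 114 mm over their backs; the gripper's body (76 mm by 85 mm) begins 54 mm behind the grasp point. The pads swing forward as they close: fully open they stand 13 mm farther back than shut.
Start: joints at [1.121, 0.477, 0.022, 1.555, -0.011, 1.109, -0.083], TCP at [0.226, -0.636, 0.304] pointing down, gripper open.
Joint ranges: [-2.96, 2.96], [-0.34, 2.1], [-1.41, 1.46], [0.24, 2.44], [-1.37, 4.51], [0.17, 1.92], [-2.96, 2.96]. Speed limits (rad/s): [2.39, 2.39, 3.14, 3.14, 3.14, 3.14, 3.14].

### API

Orientations are given as a unit quaternion [w, x, y, z].
In Python, from station import bot, optics gives the robot as it stands.
- The arm moves only by the tool drive_tool, never from a script. Its argument "deltas" is a list of rows, each an object with "gripper": the closure in counts, from 0 (fully open) to 255 (shut); "offset": the shift along the tool's x, y, z in units of 1000 mm (1.0 is 1000 mm), a list of three; "angular": the turn, a rotation vector about the tool's x, y, z in units of 45 degrees (1.0 is 45 degrees), a list of three. In form: [{"gripper": gripper, "offset": [dx, dy, dz], "angular": [rx, ry, rz]}, ...]. A call has 1 to 5 rows; each row is the pose to reach, as a shift and turn from the pose commanded when the call began, along the tool's axes at that moment; what a row does not reach only later rows make up. A row lasts 1/10 s, in which the tool goes at most 50 mm and 8.59 degrees, less where a joint would pass 70% of its speed; a pose out of reach is approached as far as the arm can. A call with a number of a shift or a turn outside -1 to 1 is refused whole. A call with a gripper value outside its range is refused whole. The fingers move at their own pace and stop on an object; "grip_force" is the grip in N (left out, the last holds). Time passes only in rows, so rows that repeat a pose let the fingers close. It gives the time, the measured TCP pose, the force, the opening and the grip force at its end, in the units of the state.
- bot.get_obs(): the state, without advancing time (a new reading comes with each control period).
- optics.read_camera(name): name is "scene" or "side" or "wrist"; returns the picture (480x640x3 uint8, blue, green, red); there is no depth.
- optics.camera_model(name): a dict with "fx", "fy", "cx", "cy" (pixels), "dist" ([k1, k2, p1, p2, k3] as OpenCV has them; the pictures are not rectified), "cam_to_world" (4x4, takes a point from camera to world coordinates). Camera axes: x right, y up, looking along -z (the intrinsics and any distortion apply to the point x, -y, -z); pixel columns grow to the right and rows downward; lengths in m; the calibration is good to about 2 mm. A picture is of the moment at which its call begins: read the wrist's pose just before it. camera_model takes no time and is no camera call; for the wrist camera it gives the pose at the moment of the call.
- bot.hand_in(): hands the job in; it is judged then, once.
The state is a dict: "t": time; "q": joint angles; "joint_vel": joint speeds; "joint_torque": joint torques, N m; "eef_pos": TCP position; "tool_rot": TCP orientation; "contact_force": force on the tool from outside, world axes, zero at the start; "torque": the same for the moment, N m; "gripper_width": opening from 0.0 (shut) to 1.0 (fully open); "grasp_force": force on a finger pad.
Only numpy, scipy, OpenCV 4.12 (cv2) and the standard library are available. Lean on these libraries where they do the work, as an engineer would, in place of code of your own. Each camera call takes 0.05 s, during which the arm holds its last target. There are 200 camera calls.

### The job

On the cheese counter, put the tall wooden pepper mill away in the free bay of the low wooden rack (the bay with the round cork mat, beside the honey jar) by pushing it: push it low, on its wide foot, so that it slides along the counter upright, until it stands on the mat with its foot against the bay's back rail, then leave it standing there. Do not lift the mill, tip it or touch it above its foot, and do not disturb anything else on the counter.

Things in the scene. Friction and masses are not known exactly. Their poses are not given: they have to be found in the camera images.
- mill: tall narrow dark-wood pepper mill, round, 198 mm high, about 0.33 kg, loose on the counter. Its foot, the widest part, is an upright cylinder 56 mm in diameter up to 45 mm height, tapering to 44 mm at 58 mm. Origin: centre of the foot's underside; z up; yaw is meaningless. Friction with the counter 0.45 to 0.75: pushed below 35 mm it slides, pushed much higher it tips
- mill_top: the mill's part above its foot, rigidly one with it, 58 to 198 mm above the counter: waist 32 mm in diameter at 85 to 105 mm, round head up to 45 mm in diameter at 157 mm. Not to be touched. Its origin and axes are the mill's (underside of the foot), not the middle of this part
- rack: low brown wooden rack fixed on the counter, two bays side by side: a back rail and 3 side rails, 34 mm high, 10 mm thick; open on top and in front, no floor, no step. Bays 92 mm wide inside, centred at y = +51 and -51 mm. Origin: on the counter midway between the bay centres; x points into the bays: back rail's face at x = +29 mm, side rails' front ends at -35 mm. Turned by up to 0.35 rad
- cork_mat: flat round cork mat, light brown, 80 mm in diameter, under 1 mm thick, fixed on the counter, marking the free bay (either one). Origin: its centre, on the bay's centre line, 29 mm in front of the back rail, so a mill against the rail has its centre at x = +1 mm here. Axes as the rack's: x points into the bay, y across it
- honey_jar: amber glass honey jar, 54 mm in diameter, 85 mm high, loose, standing in the other bay. Leave alone. Origin: centre of its underside
- tomme: brown cheese wheel, 170 mm in diameter, 60 mm high, on the robot's left. Leave alone. Origin: centre of its underside
- goat_a: small white round cheese, 60 mm in diameter, 45 mm high, left of the rack. Leave alone. Origin: centre of its underside
- goat_b: small cream-coloured round cheese, 60 mm in diameter, 45 mm high, on the robot's right. Leave alone. Origin: centre of its underside
- slab: rectangular cut cheese, 110 x 55 x 50 mm (x, y, z), right of the rack. Leave alone. Origin: centre of its underside
- oil_bottle: green glass oil bottle, 64 mm in diameter, 240 mm high, far right. Leave alone. Origin: centre of its underside
- knife: cheese knife lying flat, 280 mm long along its x, black handle to -x, 18 mm high, far right. Leave alone. Origin: on the counter, 20 mm from the handle's blade end, under the blade
- bowl: small terracotta bowl, 110 mm in diameter, 40 mm high, on the left beyond the small white cheese. Leave alone. Origin: centre of its underside

How it is judged:
At the end, for the whole second after the job is handed in: the mill stands upright (within 0.05 rad) and at rest on the counter in the bay with the mat, its centre within 6 mm of the mat's centre along the bay (foot within 7 mm of the back rail) and 22 mm across it, and every other thing is within 15 mm of where it was (x of mill in the frame of cork_mat between -0.006 and 0.006 m and y of mill in the frame of cork_mat between -0.022 and 0.022 m and angle between mill's own z axis and vertical below 0.05 rad and height (world z) of mill below 0.004 m and linear speed of mill below 0.01 m/s and distance of each of honey_jar, tomme, goat_a, goat_b, slab, oil_bottle, knife, bowl from where it was at the start of the episode below 0.015 m); the robot touches nothing.
It fails at once if the mill is tipped by more than 0.2 rad (angle between mill's own z axis and vertical above 0.2 rad).
It fails at once if the mill is lifted off the counter by more than 12 mm (height (world z) of mill above 0.012 m).
It fails at once if the robot touches the mill above its foot (58 mm) (contact force between any of the fingers, the arm and mill_top above 0.3 N).
It fails at once if a bystander is moved by more than 15 mm (distance of any of honey_jar, tomme, goat_a, goat_b, slab, oil_bottle, knife, bowl from where it was at the start of the episode above 0.015 m).
It also fails if it takes over 61 s, if anything falls off the work surface, if the arm or the gripper's body presses on something with over 40 N, if the wrist force passes 120 N, or if a joint passes its speed limit or range.

## Working session

There is one attempt and no reset: what is moved stays moved. The work goes in short steps, Python scripts to look and compute and a tool call to move; the robot and the scene stay as the last step left them, time stands still between calls to the robot, and variables do not carry over. Pictures are saved under pics/ and viewed, at most 10 in all, crops included, and the job is handed in when it is done.

Besides the shell and the picture viewer there is one more tool, called as a command line: name --argument value ..., lists and objects as JSON in quotes. drive_tool: Moves the arm, as the interface text tells. Its arguments: {"type":"object","properties":{"deltas":{"type":"array"},"grip_force":{"type":"number"}},"required":["deltas"]}

```bash
mkdir -p pics; cat > h.py <<'E'
import numpy as np, cv2
from station import bot, optics
def ray(m,px):
    K=np.array([[m["fx"],0,m["cx"]],[0,m["fy"],m["cy"]],[0,0,1]])
    u=cv2.undistortPoints(np.array(px,float).reshape(-1,1,2),K,np.array(m["dist"],float)).reshape(-1,2)
    T=np.array(m["cam_to_world"]); d=np.c_[u[:,0],-u[:,1],-np.ones(len(u))]@T[:3,:3].T
    return T[:3,3],d
def onplane(m,px,z):
    o,d=ray(m,px); return o+d*((z-o[2])/d[:,2])[:,None]
def proj(m,P):
    T=np.linalg.inv(np.array(m["cam_to_world"])); p=np.atleast_2d(P)@T[:3,:3].T+T[:3,3]
    K=np.array([[m["fx"],0,m["cx"]],[0,m["fy"],m["cy"]],[0,0,1]])
    return cv2.projectPoints(p*[1,-1,-1],np.zeros(3),np.zeros(3),K,np.array(m["dist"],float))[0].reshape(-1,2)
E
python3 - <<'E'
from h import *
for n in("scene","side"):
    cv2.imwrite(f"pics/{n}0.png",optics.read_camera(n)); m=optics.camera_model(n)
    print(n,np.round(np.array(m["cam_to_world"]),3).tolist(),m["fx"],m["dist"])
o=bot.get_obs();print(o["t"],o["eef_pos"],o["tool_rot"],o["gripper_width"])
E
```

```text
scene [[0.792, -0.363, 0.492, 1.113], [0.611, 0.489, -0.623, -0.719], [-0.014, 0.793, 0.609, 0.727], [0.0, 0.0, 0.0, 1.0]] 552.1426259652596 [-0.06437331  0.          0.          0.          0.        ]
side [[-0.966, 0.184, -0.181, 0.338], [-0.257, -0.739, 0.623, 0.71], [-0.019, 0.648, 0.761, 0.959], [0.0, 0.0, 0.0, 1.0]] 522.7352802963067 [-0.0639956  0.         0.         0.         0.       ]
0.1 [ 0.22609406 -0.63556062  0.30300834] [-8.14928812e-04  9.85429444e-01  1.70082645e-01 -2.01310505e-04] 0.9943593893771779
```

View pics/scene0.png

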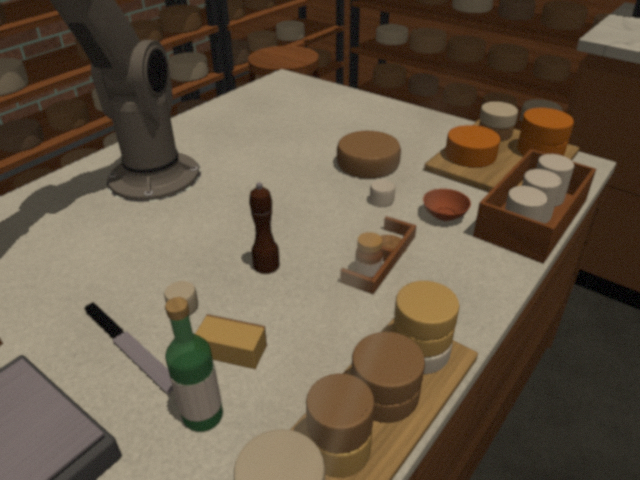

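View pics/side0.png

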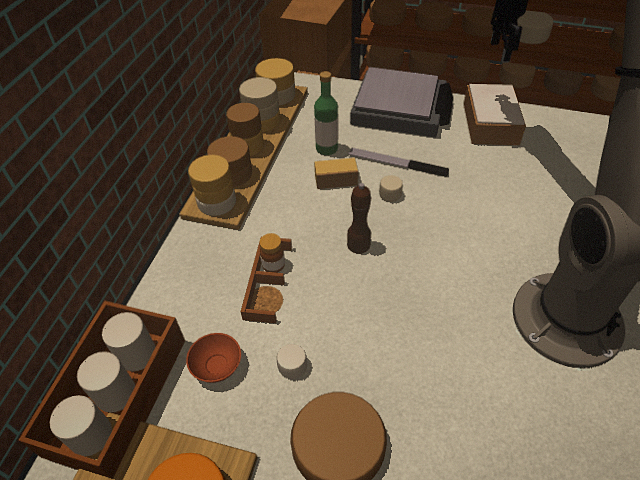

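The scene view shows the mill foot at about (265,258), the jar at (369,247) and the mat hidden beside it at about (390,243). The side view shows the mill foot at (358,240), the mat at (267,299), the jar at (272,255), and rack rail corners at about (243,318), (278,318) and (290,242).

```bash
python3 - <<'E'
from h import *
a=cv2.imread("pics/side0.png")[170:340,225:405]; b=cv2.imread("pics/scene0.png")[170:300,230:430]
a=cv2.resize(a,None,fx=3,fy=3,interpolation=cv2.INTER_CUBIC);cv2.imwrite("pics/sc.png",cv2.convertScaleAbs(a,alpha=1.6))
b=cv2.resize(b,None,fx=4,fy=4,interpolation=cv2.INTER_CUBIC);cv2.imwrite("pics/scc.png",cv2.convertScaleAbs(b,alpha=1.6))
E
```

```text
(no output)
```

View pics/sc.png

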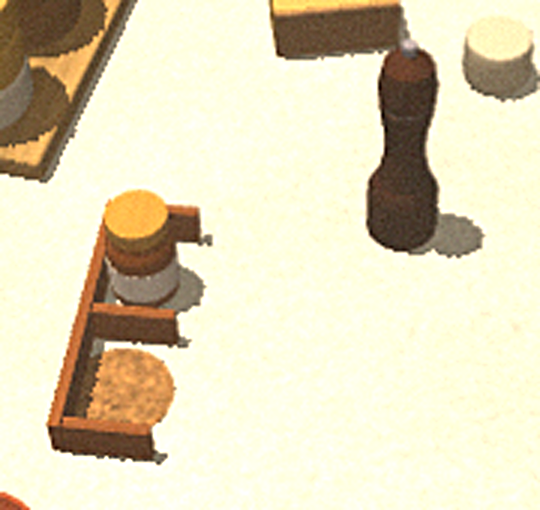

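View pics/scc.png

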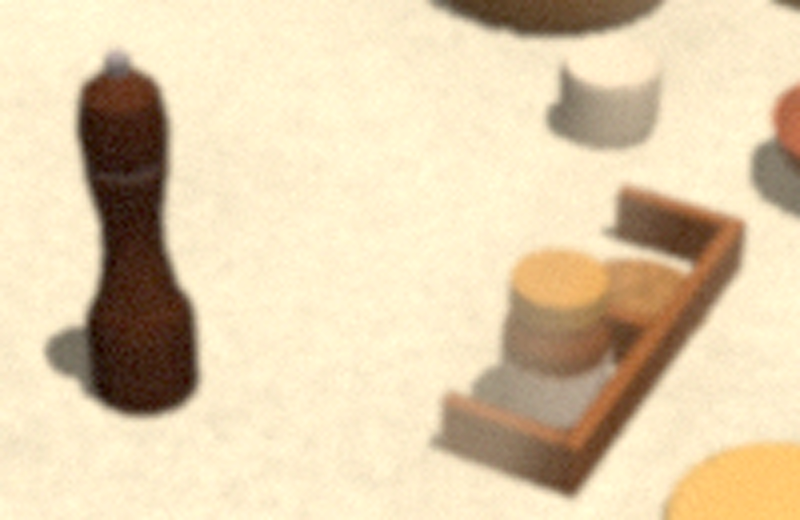

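```bash
cat >> h.py <<'E'
def rigid(A,B):
    a=A-A.mean(0);b=B-B.mean(0);th=np.arctan2((a[:,0]*b[:,1]-a[:,1]*b[:,0]).sum(),(a*b).sum())
    R=np.array([[np.cos(th),-np.sin(th)],[np.sin(th),np.cos(th)]]);t=B.mean(0)-R@A.mean(0)
    return th,t,np.linalg.norm(A@R.T+t-B,axis=1)
def bisect(m,l,r):
    o,d=ray(m,[l,r]);d=d[:,:2]/np.linalg.norm(d[:,:2],axis=1)[:,None];return o[:2],d.sum(0)
def footcross(ms,lr):
    A=[];b=[]
    for m,(l,r) in zip(ms,lr):
        o,d=bisect(m,l,r);n=np.array([-d[1],d[0]])/np.linalg.norm(d);A.append(n);b.append(n@o)
    return np.linalg.solve(A,b)
E
python3 - <<'E'
from h import *
ms,mc=optics.camera_model("side"),optics.camera_model("scene")
S=np.array([[50,427],[153,434],[176,307],[178,316],[200,206]])/3+[225,170]
SA=np.array([[39,107],[-35,107],[-35,-5],[-35,5],[-35,-107]])/1e3
C=np.array([[625,187],[742,222],[572,445],[447,397]])/4+[230,170]
CA=np.array([[-35,107],[39,107],[39,-107],[-35,-107]])/1e3
ps=onplane(ms,S,.034)[:,:2];pc=onplane(mc,C,.034)[:,:2]
for A,B in((SA,ps),(CA,pc),(np.r_[SA,CA],np.r_[ps,pc])):
    th,t,r=rigid(A,B);c,s=np.cos(th),np.sin(th);print("rack",th,t,"mat",t+[-s*.051,c*.051],(r*1e3).round(1))
# mill silhouettes
for n,roi,sat in(("side",(225,255,335,380),0),("scene",(235,275,240,290),0)):
    g=cv2.imread(f"pics/{n}0.png").max(2);m=(g<75)
    for y in range(roi[0],roi[1],3):
        x=np.where(m[y,roi[2]:roi[3]])[0]
        if len(x):print(n,y,x.min()+roi[2],x.max()+roi[2])
print("mill mid",footcross([ms,mc],[([347.3,237],[371.3,237]),([230+90/4,170+365/4],[230+197/4,170+365/4])]))
for m,p in((ms,[225+403/3,170+250/3]),(mc,[230+145/4,170+414/4])):
    q=onplane(m,[p],0)[0,:2];d=ray(m,[p])[1][0,:2];print("mill near-edge",q+d/np.linalg.norm(d)*.028)
for k,(n,m,p) in {"goatb":("side",ms,[225+497/3,170+42/3]),"goata":("side",ms,[290,354]),"slab":("side",ms,[336,166]),"tomme":("side",ms,[339,436]),"jar":("side",ms,[225+136/3,170+213/3])}.items():
    z={"goatb":.045,"goata":.045,"slab":.05,"tomme":.06,"jar":.085}[k];print(k,onplane(m,[p],z)[0])
E
```

```text
rack 0.15022020203728004 [0.65472882 0.06283829] mat [0.64709637 0.11326394] [1.2 0.5 2.  2.2 1.8]
rack 0.1250391661836028 [0.65808549 0.05934807] mat [0.6517251 0.1099499] [4.7 4.2 3.8 5.4]
rack 0.13539459948364857 [0.65607108 0.06108819] mat [0.64918704 0.11162144] [4.8 2.5 1.5 2.1 3.  7.8 5.6 2.1 4.6]
side 225 352 367
side 228 349 368
side 231 348 370
side 234 348 370
side 237 348 370
side 240 348 370
side 243 347 370
side 246 348 369
side 249 350 368
side 252 354 364
scene 235 256 271
scene 238 256 272
scene 241 255 273
scene 244 254 275
scene 247 253 277
scene 250 252 277
scene 253 250 277
scene 256 244 278
scene 259 244 278
scene 262 250 278
scene 265 252 278
scene 268 253 276
scene 271 257 273
mill mid [ 0.48287345 -0.09549865]
mill near-edge [ 0.48089918 -0.09688277]
mill near-edge [ 0.48095024 -0.09599191]
goatb [ 0.44104314 -0.27537425  0.045     ]
goata [0.54625218 0.24948633 0.045     ]
slab [ 0.59150801 -0.30378142  0.05      ]
tomme [0.41327305 0.38865979 0.06      ]
jar [0.6625252  0.01287218 0.085     ]
```

```bash
cat >> h.py <<'E'
from scipy.spatial.transform import Rotation as Ro
def goal(pos,head,a):
    "shift (m) and turn (45 deg) from the present tool pose to TCP pos, fingers leaning a towards heading"
    o=bot.get_obs();w,x,y,z=o["tool_rot"];R=Ro.from_quat([x,y,z,w])
    f=np.array([np.cos(head),np.sin(head),0]);u=np.array([0,0,1]);zt=np.sin(a)*f-np.cos(a)*u;xt=np.cos(a)*f+np.sin(a)*u
    G=Ro.from_matrix(np.c_[xt,np.cross(zt,xt),zt])
    print("off",R.inv().apply(np.array(pos)-o["eef_pos"]).round(4),"ang",((R.inv()*G).as_rotvec()/(np.pi/4)).round(3),"t",o["t"])
def say():
    o=bot.get_obs();print(o["t"],np.round(o["eef_pos"],4),np.round(o["q"],2),np.round(o["contact_force"],1),o["gripper_width"])
E
python3 - <<'E'
from h import *
M=np.array([.481,-.096]);mat=np.array([.648,.1125]);th=.14
R=np.array([[np.cos(th),-np.sin(th)],[np.sin(th),np.cos(th)]])
P=mat+R@[-.065,0];d=P-M;h=np.arctan2(d[1],d[0]);a=np.radians(40)
s=M-.105*d/np.linalg.norm(d);print(P,h,np.linalg.norm(d),s)
goal([*s,.30],h,a)
E
```

```text
[0.58363596 0.1034297 ] 1.0954996394638694 0.22429075906017978 [ 0.43295176 -0.18936148]
off [ 0.3445 -0.351   0.0036] ang [ 0.333  0.845 -0.92 ] t 0.1
```

drive_tool --deltas '[{"gripper": 150, "offset": [0.344, -0.351, 0.0], "angular": [0.333, 0.845, -0.92]}, {"gripper": 150, "offset": [0.344, -0.351, 0.0], "angular": [0.333, 0.845, -0.92]}, {"gripper": 150, "offset": [0.344, -0.351, 0.0], "angular": [0.333, 0.845, -0.92]}, {"gripper": 150, "offset": [0.344, -0.351, 0.0], "angular": [0.333, 0.845, -0.92]}, {"gripper": 150, "offset": [0.344, -0.351, 0.0], "angular": [0.333, 0.845, -0.92]}]' --grip_force 20

```text
t: 0.6
eef_pos: [0.3315, -0.4073, 0.3041]
tool_rot: [-0.134, 0.871, 0.417, 0.222]
contact_force: [0.8, 0.3, -1.1]
gripper_width: 0.415
grasp_force: 0.0
```

```bash
python3 -c "
from h import *
goal([.433,-.189,.30],1.0955,np.radians(40));say()"
```

```text
off [ 0.1998 -0.0548  0.1228] ang [ 0.087  0.217 -0.235] t 0.6
0.6 [ 0.3315 -0.4073  0.3041] [ 1.23  0.37 -0.3   1.81 -0.41  1.2   0.45] [ 0.8  0.3 -1.1] 0.41549975606202993
```

drive_tool --deltas '[{"gripper": 150, "offset": [0.2, -0.055, 0.123], "angular": [0.087, 0.217, -0.235]}, {"gripper": 150, "offset": [0.2, -0.055, 0.123], "angular": [0.087, 0.217, -0.235]}, {"gripper": 150, "offset": [0.2, -0.055, 0.123], "angular": [0.087, 0.217, -0.235]}, {"gripper": 150, "offset": [0.2, -0.055, 0.123], "angular": [0.087, 0.217, -0.235]}, {"gripper": 150, "offset": [0.2, -0.055, 0.123], "angular": [0.087, 0.217, -0.235]}]'

```text
t: 1.1
eef_pos: [0.4339, -0.188, 0.2987]
tool_rot: [-0.178, 0.804, 0.488, 0.29]
contact_force: [1.1, 0.9, 0.4]
gripper_width: 0.416
grasp_force: 0.0
```

```bash
python3 -c "
from h import *
goal([.433,-.189,.13],1.0955,np.radians(40));say()
cv2.imwrite('pics/w1.png',optics.read_camera('wrist'))"
```

```text
off [-1.089e-01  1.000e-04  1.288e-01] ang [-0.001  0.004 -0.004] t 1.1
1.1 [ 0.4339 -0.188   0.2987] [ 1.06  0.3  -0.52  2.02 -0.65  1.03  0.47] [1.1 0.9 0.4] 0.4161477759830933
```

View pics/w1.png

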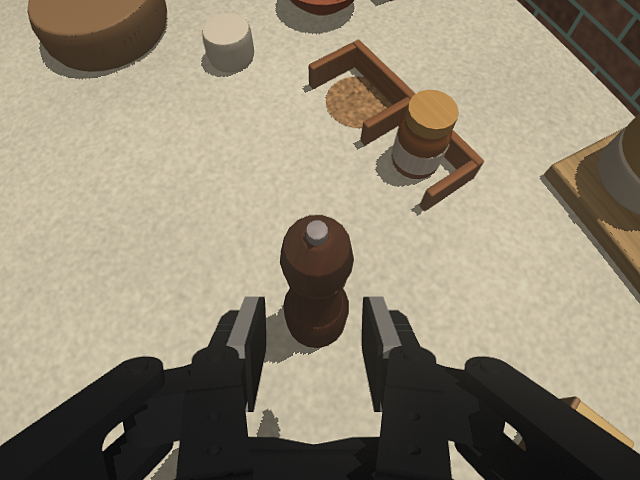

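The mill stands centred between the fingers (foot at about (316,325)). The mat is at (358,102), and the rack's top outer corners are at about (309,66), (358,41), (483,161) and (424,192).

```bash
python3 - <<'E'
from h import *
m=optics.camera_model("wrist")
A=np.array([[-35,107],[39,107],[39,-107],[-35,-107]])/1e3
B=onplane(m,[[309,66],[358,41],[483,161],[424,192]],.034)[:,:2]
th,t,r=rigid(A,B);print("rack",th,t,"mat",t+[-np.sin(th)*.051,np.cos(th)*.051],r.round(4))
q=onplane(m,[[316,346]],0)[0,:2];d=ray(m,[[316,346]])[1][0,:2];print("mill",q+.028*d/np.linalg.norm(d))
g=cv2.imread("pics/w1.png");h=cv2.cvtColor(g,cv2.COLOR_BGR2HSV)
k=cv2.inRange(h,(8,70,90),(22,255,255))[60:140,320:395];ys,xs=np.where(k);print(xs.min()+320,xs.max()+320,ys.min()+60,ys.max()+60)
print("mat front tip",onplane(m,[[327,103],[356,128]],0))
goal([.433,-.189,.07],1.0955,np.radians(40))
E
```

```text
rack 0.13100028644782222 [0.65475731 0.0720566 ] mat [0.64809539 0.12261962] [0.0041 0.0035 0.0011 0.0068]
mill [ 0.48581814 -0.08676343]
320 394 60 127
mat front tip [[6.14870349e-01 1.37634028e-01 5.55111512e-17]
 [6.27446384e-01 8.92201470e-02 0.00000000e+00]]
off [-0.1536  0.002   0.1706] ang [-0.009  0.     0.004] t 1.15
```

drive_tool --deltas '[{"gripper": 150, "offset": [-0.032, 0, 0.038], "angular": [0, 0, 0]}, {"gripper": 150, "offset": [-0.064, 0, 0.076], "angular": [0, 0, 0]}, {"gripper": 150, "offset": [-0.096, 0, 0.114], "angular": [0, 0, 0]}, {"gripper": 150, "offset": [-0.122, 0, 0.145], "angular": [0, 0, 0]}, {"gripper": 150, "offset": [-0.122, 0, 0.145], "angular": [0, 0, 0]}]'

```text
t: 1.65
eef_pos: [0.4302, -0.1902, 0.105]
tool_rot: [-0.182, 0.804, 0.486, 0.289]
contact_force: [-1.5, -0.5, -0.1]
gripper_width: 0.413
grasp_force: 0.0
```

```bash
python3 -c "
from h import *
goal([.433,-.189,.07],1.0955,np.radians(40));say()
cv2.imwrite('pics/s2.png',cv2.resize(optics.read_camera('side')[140:350,220:440],None,fx=2.5,fy=2.5))"
```

```text
off [-0.0207  0.0024  0.0284] ang [-0.007  0.001 -0.013] t 1.65
1.65 [ 0.4302 -0.1902  0.105 ] [ 1.04  0.65 -0.51  2.12 -0.67  0.66  0.7 ] [-1.5 -0.5 -0.1] 0.41296547155312724
```

View pics/s2.png

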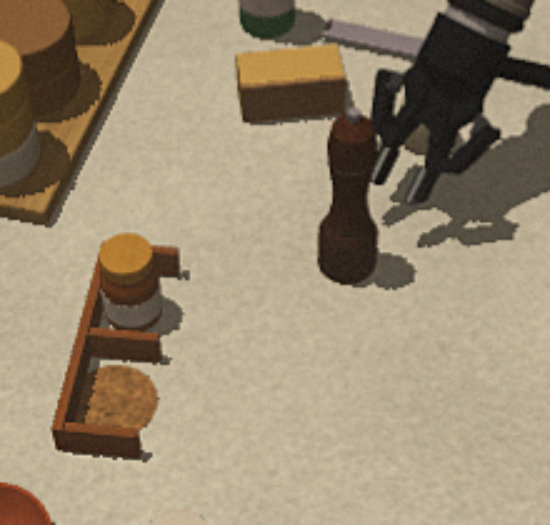

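The side view shows the tool behind the mill in line with it, fingers low and clear of the mill, the slab and the goat cheese.

drive_tool --deltas '[{"gripper": 150, "offset": [-0.012, 0.002, 0.016], "angular": [-0.007, 0, -0.013]}, {"gripper": 150, "offset": [-0.021, 0.002, 0.028], "angular": [-0.007, 0, -0.013]}, {"gripper": 150, "offset": [-0.021, 0.002, 0.028], "angular": [-0.007, 0, -0.013]}]'

```text
t: 2.0
eef_pos: [0.4358, -0.1913, 0.0757]
tool_rot: [-0.173, 0.802, 0.491, 0.293]
contact_force: [-0.3, -0.2, 0.9]
gripper_width: 0.408
grasp_force: 0.0
```

```bash
python3 -c "
from h import *
u=np.array([.458,.889]);s=np.array([.433,-.189])
for d in (0,.03,.08): goal([*(s+d*u),.07],1.0955,np.radians(40))
say()"
```

```text
off [-0.003  -0.0036  0.0048] ang [0.01  0.005 0.009] t 2.0
off [ 0.02   -0.0036  0.024 ] ang [0.01  0.005 0.009] t 2.0
off [ 0.0584 -0.0035  0.056 ] ang [0.01  0.005 0.009] t 2.0
2.0 [ 0.4358 -0.1913  0.0757] [ 1.05  0.71 -0.52  2.12 -0.67  0.59  0.75] [-0.3 -0.2  0.9] 0.40756383028324966
```

drive_tool --deltas '[{"gripper": 150, "offset": [0.007, 0, 0.01], "angular": [0, 0, 0]}, {"gripper": 150, "offset": [0.016, 0, 0.018], "angular": [0, 0, 0]}, {"gripper": 150, "offset": [0.024, 0, 0.025], "angular": [0, 0, 0]}, {"gripper": 150, "offset": [0.032, 0, 0.032], "angular": [0, 0, 0]}, {"gripper": 150, "offset": [0.04, 0, 0.039], "angular": [0, 0, 0]}]'

```text
t: 2.5
eef_pos: [0.4616, -0.1411, 0.0706]
tool_rot: [-0.173, 0.802, 0.491, 0.293]
contact_force: [-2.2, -3.8, 5.0]
gripper_width: 0.413
grasp_force: 3.4
```

```bash
python3 -c "
from h import *
u=np.array([.458,.889]);s=np.array([.433,-.189])
for d in (.06,.15): goal([*(s+d*u),.07],1.0955,np.radians(40))
say()
cv2.imwrite('pics/s3.png',cv2.resize(optics.read_camera('side')[160:350,220:430],None,fx=2.5,fy=2.5))"
```

```text
off [ 0.003  -0.0035  0.0032] ang [0.01  0.006 0.009] t 2.5
off [ 0.0722 -0.0035  0.0607] ang [0.01  0.006 0.009] t 2.5
2.5 [ 0.4616 -0.1411  0.0706] [ 0.98  0.73 -0.58  2.14 -0.73  0.49  0.72] [-2.2 -3.8  5. ] 0.41287754002513644
```

View pics/s3.png

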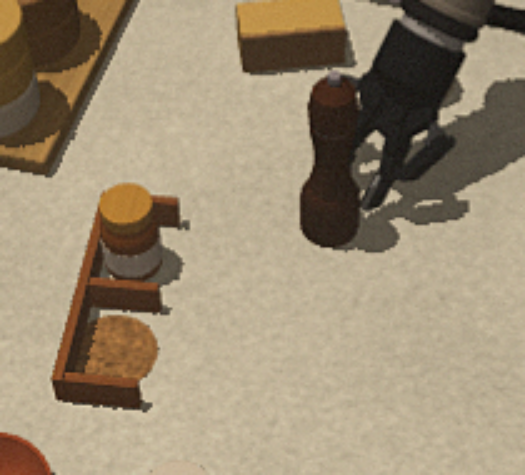

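The mill stands upright, foot at about full-image (351,250), moved with the fingers low on it. Continue.

drive_tool --deltas '[{"gripper": 150, "offset": [0.012, -0.001, 0.01], "angular": [0, 0, 0]}, {"gripper": 150, "offset": [0.026, -0.002, 0.022], "angular": [0, 0, 0]}, {"gripper": 150, "offset": [0.04, -0.003, 0.034], "angular": [0, 0, 0]}, {"gripper": 150, "offset": [0.054, -0.003, 0.046], "angular": [0, 0, 0]}, {"gripper": 150, "offset": [0.068, -0.003, 0.057], "angular": [0, 0, 0]}]'

```text
t: 3.05
eef_pos: [0.4991, -0.0606, 0.0698]
tool_rot: [-0.173, 0.802, 0.491, 0.292]
contact_force: [0.2, -2.2, 0.9]
gripper_width: 0.409
grasp_force: 2.5
```

```bash
cat >> h.py <<'E'
def mill(nm):
    "foot centre from the dark foot's lowest point, and rows of the silhouette"
    m=optics.camera_model("side");I=optics.read_camera("side");cv2.imwrite(f"pics/{nm}.png",I)
    return m,I
E
python3 -c "
from h import *
u=np.array([.458,.889]);s=np.array([.433,-.189])
for d in (.15,.2): goal([*(s+d*u),.07],1.0955,np.radians(40))
say()
I=optics.read_camera('side')[200:340,230:410];J=optics.read_camera('scene')[160:300,240:420]
cv2.imwrite('pics/s4.png',np.hstack([cv2.resize(cv2.convertScaleAbs(k,alpha=1.5),None,fx=2.2,fy=2.2) for k in(I,J)]))"
```

```text
off [0.0045 0.     0.0034] ang [0.009 0.006 0.007] t 3.05
off [0.0429 0.     0.0354] ang [0.009 0.006 0.007] t 3.05
3.05 [ 0.4991 -0.0606  0.0698] [ 0.85  0.75 -0.66  2.16 -0.82  0.35  0.66] [ 0.2 -2.2  0.9] 0.40911232061162545
```

View pics/s4.png

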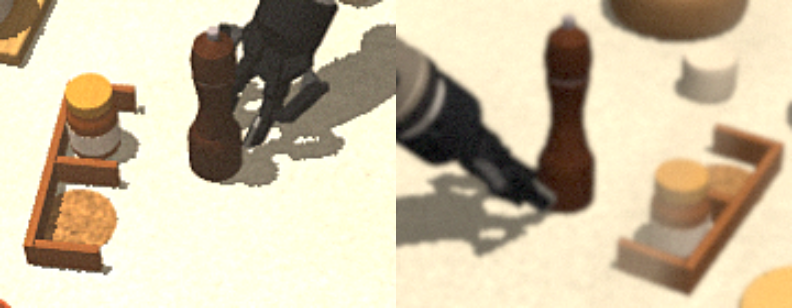

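Mill upright with clear room under the gripper body; the foot's lowest point is at about (327,282) in side and (319,256) in scene.

```bash
python3 - <<'E'
from h import *
ms,mc=optics.camera_model("side"),optics.camera_model("scene");Q=[]
for m,p in((ms,[327.3,282.3]),(mc,[319.1,255.9])):
    q=onplane(m,[p],0)[0,:2];d=ray(m,[p])[1][0,:2];Q.append(q+d/np.linalg.norm(d)*.028);print("mill",Q[-1])
M=np.mean(Q,0);P=np.array([.5836,.1034]);d=P-M;print(d,np.linalg.norm(d),np.arctan2(d[1],d[0]))
T=bot.get_obs()["eef_pos"];print("M-T",M-T[:2])
for f in(.5,1):goal([*(T[:2]+f*d),.07],1.0955,np.radians(40))
E
```

```text
mill [0.53583541 0.00458685]
mill [0.53481256 0.01557159]
[0.04827602 0.09332078] 0.10506827228775041 1.0933947647258027
M-T [0.03619221 0.06798166]
off [0.0401 0.0004 0.034 ] ang [0.004 0.002 0.012] t 3.15
off [0.0804 0.0008 0.0677] ang [0.004 0.002 0.012] t 3.15
```

drive_tool --deltas '[{"gripper": 150, "offset": [0.008, 0, 0.007], "angular": [0, 0, 0]}, {"gripper": 150, "offset": [0.018, 0, 0.015], "angular": [0, 0, 0]}, {"gripper": 150, "offset": [0.028, 0, 0.024], "angular": [0, 0, 0]}, {"gripper": 150, "offset": [0.038, 0, 0.032], "angular": [0, 0, 0]}, {"gripper": 150, "offset": [0.048, 0, 0.04], "angular": [0, 0, 0]}]'

```text
t: 3.65
eef_pos: [0.5275, -0.0042, 0.0696]
tool_rot: [-0.174, 0.802, 0.491, 0.292]
contact_force: [0.0, -1.6, -0.5]
gripper_width: 0.412
grasp_force: 0.7
```

drive_tool --deltas '[{"gripper": 150, "offset": [0.008, 0, 0.007], "angular": [0, 0, 0]}, {"gripper": 150, "offset": [0.016, 0, 0.014], "angular": [0, 0, 0]}, {"gripper": 150, "offset": [0.024, 0, 0.021], "angular": [0, 0, 0]}, {"gripper": 150, "offset": [0.031, 0, 0.026], "angular": [0, 0, 0]}, {"gripper": 150, "offset": [0.031, 0, 0.026], "angular": [0, 0, 0]}]'

```text
t: 4.15
eef_pos: [0.5462, 0.0323, 0.0701]
tool_rot: [-0.174, 0.801, 0.492, 0.293]
contact_force: [-0.3, 0.7, 0.6]
gripper_width: 0.406
grasp_force: 0.1
```

```bash
python3 -c "
from h import *
say()
cv2.imwrite('pics/side5.png',optics.read_camera('side'));cv2.imwrite('pics/scene5.png',optics.read_camera('scene'))
I=cv2.imread('pics/side5.png')[200:340,230:410];J=cv2.imread('pics/scene5.png')[140:280,260:440]
cv2.imwrite('pics/s5.png',np.hstack([cv2.resize(cv2.convertScaleAbs(k,alpha=1.5),None,fx=2.2,fy=2.2) for k in(I,J)]))"
```

```text
4.15 [0.5462 0.0323 0.0701] [ 0.68  0.78 -0.71  2.13 -0.91  0.23  0.59] [-0.3  0.7  0.6] 0.4056318289874599
```

View pics/s5.png

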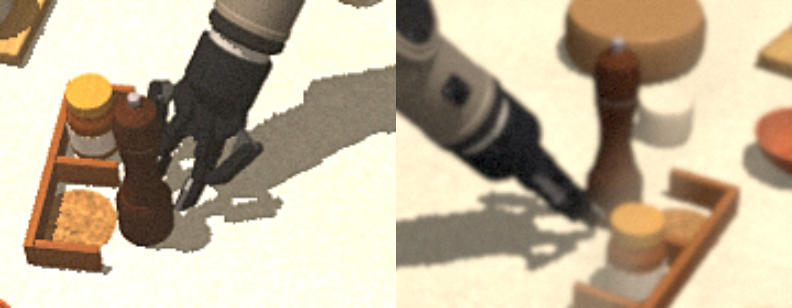

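Mill upright just in front of the bay; in side its foot bottom is at about (296,312), the left rail's front end at (277,320) and the middle rail's at (284,280).

```bash
cat >> h.py <<'E'
mat=np.array([.648,.1125]);th=.14
RM=np.array([[np.cos(th),-np.sin(th)],[np.sin(th),np.cos(th)]])
def foot(n,p):
    m=optics.camera_model(n);q=onplane(m,[p],0)[0,:2];d=ray(m,[p])[1][0,:2];M=q+d/np.linalg.norm(d)*.028;print("mill",M,"in mat",(M-mat)@RM);return M
E
python3 - <<'E'
from h import *
M=foot("side",[296.4,311.8])
u=np.array([np.cos(1.0955),np.sin(1.0955)]);T=bot.get_obs()["eef_pos"]
print("by contact",T[:2]+.074*u,(T[:2]+.074*u-mat)@RM)
ms=optics.camera_model("side")
print("left rail ends outer top", (onplane(ms,[[276,314.5]],.034)[0,:2]-mat)@RM, "expect -35,56; front mat edge",(onplane(ms,[[283.3,300]],0)[0,:2]-mat)@RM)
print("backoff");goal([*(T[:2]-.05*u),.10],1.0955,np.radians(40))
E
```

```text
mill [0.58388722 0.09897933] in mat [-0.06537222 -0.00444189]
by contact [0.57965876 0.09676206] [-0.06986871 -0.00604741]
left rail ends outer top [-0.03591888  0.05574566] expect -35,56; front mat edge [-0.03843471 -0.00478682]
backoff
off [-0.0191  0.0002 -0.0552] ang [0.008 0.004 0.009] t 4.25
```

drive_tool --deltas '[{"gripper": 150, "offset": [-0.012, 0, -0.01], "angular": [0, 0, 0]}, {"gripper": 170, "offset": [-0.03, 0, -0.04], "angular": [0, 0, 0]}, {"gripper": 170, "offset": [-0.027, 0, -0.062], "angular": [0, 0, 0]}, {"gripper": 170, "offset": [-0.027, 0, -0.062], "angular": [0, 0, 0]}]'

```text
t: 4.65
eef_pos: [0.5176, -0.0267, 0.1009]
tool_rot: [-0.171, 0.803, 0.49, 0.293]
contact_force: [0.7, 1.2, -0.2]
gripper_width: 0.335
grasp_force: 0.0
```

```bash
python3 - <<'E'
from h import *
M=np.array([.583,.0985]);e=mat+RM@[.001,0];d=e-M;h=np.arctan2(d[1],d[0]);print(h,np.linalg.norm(d))
say()
hm=.6;f=lambda h,r:M-r*np.array([np.cos(h),np.sin(h)])
goal([*f(.65,.125),.10],.65,np.radians(35));goal([*f(h,.11),.10],h,np.radians(33))
E
```

```text
0.21107569407627302 0.06748803810096785
4.65 [ 0.5176 -0.0267  0.1009] [ 0.77  0.68 -0.66  2.15 -0.86  0.36  0.59] [ 0.7  1.2 -0.2] 0.33485495883295247
off [ 0.0216 -0.0531  0.0183] ang [-0.33  -0.105  0.456] t 4.65
off [ 0.0549 -0.0845  0.0454] ang [-0.654 -0.145  0.912] t 4.65
```

drive_tool --deltas '[{"gripper": 170, "offset": [0.007, -0.018, 0.006], "angular": [-0.11, -0.035, 0.152]}, {"gripper": 170, "offset": [0.014, -0.036, 0.012], "angular": [-0.22, -0.07, 0.304]}, {"gripper": 170, "offset": [0.021, -0.053, 0.018], "angular": [-0.33, -0.105, 0.456]}, {"gripper": 170, "offset": [0.021, -0.053, 0.018], "angular": [-0.33, -0.105, 0.456]}]'

```text
t: 5.05
eef_pos: [0.4979, 0.0083, 0.1332]
tool_rot: [-0.114, 0.905, 0.317, 0.26]
contact_force: [0.5, 0.3, 0.4]
gripper_width: 0.331
grasp_force: 0.0
```

```bash
python3 - <<'E'
from h import *
M=np.array([.583,.0985]);h=.211;f=lambda h,r:M-r*np.array([np.cos(h),np.sin(h)])
say();goal([*f(h,.11),.10],h,np.radians(33))
E
```

```text
5.05 [0.4979 0.0083 0.1332] [ 0.55  0.47 -0.57  2.3  -1.36  0.17  0.51] [0.5 0.3 0.4] 0.3312017150888134
off [ 0.0017 -0.0647  0.0438] ang [-0.373  0.016  0.479] t 5.05
```

```bash
python3 - <<'E'
from h import *
goal([.47,-.03,.2],1.05,np.radians(35))
goal([.47,.046,.2],1.71,np.radians(35))
E
```

```text
off [-0.002   0.0091 -0.0814] ang [ 0.215  0.037 -0.414] t 5.05
off [ 0.0371 -0.0496 -0.0532] ang [ 0.687  0.016 -1.109] t 5.05
```

drive_tool --deltas '[{"gripper": 80, "offset": [-0.002, 0.009, -0.04], "angular": [0.1, 0.018, -0.2]}, {"gripper": 0, "offset": [-0.002, 0.009, -0.081], "angular": [0.215, 0.037, -0.414]}, {"gripper": 0, "offset": [-0.002, 0.009, -0.081], "angular": [0.215, 0.037, -0.414]}, {"gripper": 0, "offset": [-0.002, 0.009, -0.081], "angular": [0.215, 0.037, -0.414]}]'

```text
t: 5.45
eef_pos: [0.4723, -0.033, 0.1994]
tool_rot: [-0.149, 0.826, 0.476, 0.262]
contact_force: [-0.6, -0.1, -0.6]
gripper_width: 0.982
grasp_force: 0.0
```

```bash
python3 - <<'E'
from h import *
say();goal([.47,-.03,.2],1.05,np.radians(35))
goal([.47,.046,.2],1.71,np.radians(35))
E
```

```text
5.45 [ 0.4723 -0.033   0.1994] [ 0.48  0.33 -0.29  2.23 -0.95  0.61  0.49] [-0.6 -0.1 -0.6] 0.9815569163063219
off [ 0.0015 -0.0035  0.0003] ang [ 0.006 -0.001 -0.004] t 5.45
off [ 0.0554 -0.0416  0.038 ] ang [ 0.488 -0.    -0.692] t 5.45
```

drive_tool --deltas '[{"gripper": 0, "offset": [0.014, -0.01, 0.01], "angular": [0.122, 0, -0.173]}, {"gripper": 0, "offset": [0.028, -0.02, 0.019], "angular": [0.244, 0, -0.346]}, {"gripper": 0, "offset": [0.042, -0.031, 0.028], "angular": [0.366, 0, -0.519]}, {"gripper": 0, "offset": [0.055, -0.042, 0.038], "angular": [0.488, 0, -0.692]}, {"gripper": 0, "offset": [0.055, -0.042, 0.038], "angular": [0.488, 0, -0.692]}]'

```text
t: 5.95
eef_pos: [0.4683, 0.0508, 0.1985]
tool_rot: [-0.231, 0.623, 0.721, 0.197]
contact_force: [0.8, 0.5, -0.2]
gripper_width: 0.999
grasp_force: 0.0
```

```bash
python3 - <<'E'
from h import *
say();goal([.47,.046,.2],1.71,np.radians(35));goal([.47,.046,.1],1.71,np.radians(35))
T=bot.get_obs()["eef_pos"];print((T[:2]-mat)@RM)
E
```

```text
5.95 [0.4683 0.0508 0.1985] [ 0.35  0.43 -0.35  2.08 -0.62  0.88  0.63] [ 0.8  0.5 -0.2] 0.9989947576642941
off [-0.0032  0.001  -0.0041] ang [-0.009 -0.007  0.006] t 5.95
off [-0.061   0.0013  0.0775] ang [-0.009 -0.007  0.006] t 5.95
[-0.18653432 -0.03606012]
```

drive_tool --deltas '[{"gripper": 0, "offset": [-0.024, 0, 0.03], "angular": [0, 0, 0]}, {"gripper": 0, "offset": [-0.045, 0.001, 0.057], "angular": [0, 0, 0]}, {"gripper": 0, "offset": [-0.061, 0.001, 0.078], "angular": [-0.009, -0.007, 0.006]}, {"gripper": 0, "offset": [-0.072, 0.001, 0.094], "angular": [-0.009, -0.007, 0.006]}, {"gripper": 0, "offset": [-0.078, 0.001, 0.102], "angular": [-0.009, -0.007, 0.006]}]'

```text
t: 6.45
eef_pos: [0.4687, 0.0431, 0.0687]
tool_rot: [-0.227, 0.629, 0.717, 0.197]
contact_force: [-1.1, -0.4, 0.8]
gripper_width: 0.999
grasp_force: 0.0
```

```bash
python3 - <<'E'
from h import *
say();a=np.radians(35)
T=bot.get_obs()["eef_pos"];print((T[:2]-mat)@RM)
for x in(-.171,-.15): goal([*(mat+RM@[x,-.041]),.067],1.71,a)
I=optics.read_camera('side')[180:340,230:430];J=optics.read_camera('wrist')
cv2.imwrite('pics/s6.png',np.hstack([cv2.convertScaleAbs(cv2.resize(k,(400,320)),alpha=1.4) for k in(I,J)]))
E
```

```text
6.45 [0.4687 0.0431 0.0687] [ 0.37  0.67 -0.36  2.11 -0.66  0.63  0.79] [-1.1 -0.4  0.8] 0.9993643404510072
[-0.1872033  -0.04367819]
off [0.0014 0.0162 0.003 ] ang [ 0.003  0.001 -0.011] t 6.45
off [0.0015 0.0372 0.0031] ang [ 0.003  0.001 -0.011] t 6.45
```

View pics/s6.png

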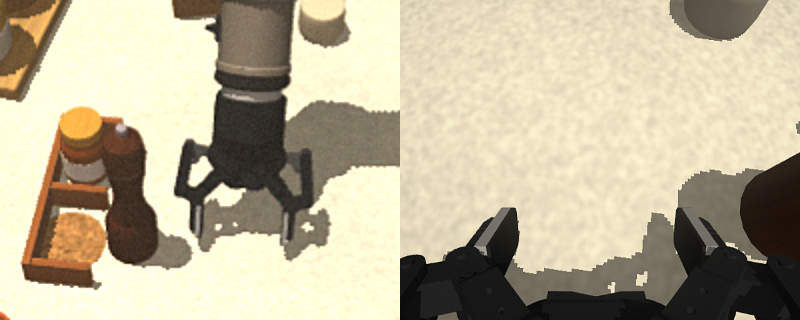

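The side view (left) shows the open gripper beside the mill, fingertips low and about 35 mm short of its foot. The finger's knuckle protrudes a little, but sits sideways of the mill because of the lean. The wrist view (right) shows the mill beyond the right finger.

```bash
python3 - <<'E'
from h import *
for x,y in((-.16,-.043),(-.12,-.041)): goal([*(mat+RM@[x,y]),.067],1.63,np.radians(35))
E
```

```text
off [-0.0003  0.0268  0.0029] ang [-0.054  0.002  0.074] t 6.55
off [0.0016 0.0667 0.0042] ang [-0.054  0.002  0.074] t 6.55
```

drive_tool --deltas '[{"gripper": 0, "offset": [0.0, 0.013, 0.002], "angular": [-0.054, 0, 0.074]}, {"gripper": 0, "offset": [0.0, 0.026, 0.003], "angular": [-0.054, 0, 0.074]}, {"gripper": 0, "offset": [0.0, 0.034, 0.003], "angular": [-0.054, 0, 0.074]}, {"gripper": 0, "offset": [0.001, 0.042, 0.003], "angular": [-0.054, 0, 0.074]}, {"gripper": 0, "offset": [0.001, 0.05, 0.004], "angular": [-0.054, 0, 0.074]}]'

```text
t: 7.05
eef_pos: [0.5199, 0.052, 0.0689]
tool_rot: [-0.217, 0.653, 0.695, 0.206]
contact_force: [-3.6, -2.4, 2.2]
gripper_width: 0.999
grasp_force: 1.8
```

```bash
cat >> h.py <<'E'
def low(nm,roi):
    "dark mill mask in side view: lowest rows and widths"
    I=optics.read_camera("side");cv2.imwrite(f"pics/{nm}.png",I);y0,y1,x0,x1=roi
    k=(I.max(2)[y0:y1,x0:x1]<70).astype(np.uint8);n,l,st,c=cv2.connectedComponentsWithStats(k)
    i=1+st[1:,4].argmax();ys,xs=np.where(l==i);b=ys.max();print("bbox",st[i]+[x0,y0,0,0,0],"bottom",xs[ys>=b-2].mean()+x0,b+y0+.5)
    for r in range(b-12,b,4):print(r+y0,xs[ys==r].min()+x0,xs[ys==r].max()+x0)
    return [xs[ys>=b-2].mean()+x0,b+y0+.5]
E
python3 - <<'E'
from h import *
say();T=bot.get_obs()["eef_pos"];print((T[:2]-mat)@RM)
foot("side",low("s7",(240,325,270,316)))
for x,y in((-.11,-.041),(-.08,-.04)): goal([*(mat+RM@[x,y]),.067],1.63,np.radians(35))
E
```

```text
7.05 [0.5199 0.052  0.0689] [ 0.33  0.7  -0.34  2.02 -0.68  0.64  0.71] [-3.6 -2.4  2.2] 0.9985306196285937
[-0.13532393 -0.04204508]
bbox [ 270  240   46   73 1864] bottom 288.22222222222223 312.5
300 276 301
304 277 300
308 279 298
mill [0.60137298 0.10541076] in mat [-0.04716008 -0.00051339]
off [0.0011 0.0237 0.0032] ang [0.004 0.004 0.005] t 7.1
off [0.0038 0.0536 0.0053] ang [0.004 0.004 0.005] t 7.1
```

drive_tool --deltas '[{"gripper": 0, "offset": [0.0, 0.007, 0.001], "angular": [0, 0, 0]}, {"gripper": 0, "offset": [0.0, 0.014, 0.002], "angular": [0, 0, 0]}, {"gripper": 0, "offset": [0.001, 0.021, 0.003], "angular": [0, 0, 0]}, {"gripper": 0, "offset": [0.002, 0.028, 0.003], "angular": [0, 0, 0]}, {"gripper": 0, "offset": [0.002, 0.034, 0.003], "angular": [0, 0, 0]}]'

```text
t: 7.6
eef_pos: [0.5543, 0.0572, 0.0672]
tool_rot: [-0.216, 0.654, 0.695, 0.206]
contact_force: [-1.0, -1.0, -0.2]
gripper_width: 1.001
grasp_force: 0.8
```

```bash
python3 - <<'E'
from h import *
say();T=bot.get_obs()["eef_pos"];print((T[:2]-mat)@RM)
foot("side",low("s8",(240,325,245,316)))
for x,y in((-.09,-.04),(-.08,-.04)): goal([*(mat+RM@[x,y]),.067],1.63,np.radians(35))
E
```

```text
7.6 [0.5543 0.0572 0.0672] [ 0.29  0.73 -0.32  1.95 -0.67  0.67  0.67] [-1.  -1.  -0.2] 1.0013599953711199
[-0.10053711 -0.0417113 ]
bbox [ 245  240   71   84 2809] bottom 267.3333333333333 323.5
311 275 284
315 245 277
319 245 275
mill [0.638498   0.14418475] in mat [-0.00498765  0.03270069]
off [0.0019 0.0093 0.0018] ang [0.005 0.005 0.004] t 7.65
off [0.0025 0.0193 0.0023] ang [0.005 0.005 0.004] t 7.65
```

drive_tool --deltas '[{"gripper": 0, "offset": [0.0, 0.004, 0.001], "angular": [0, 0, 0]}, {"gripper": 0, "offset": [0.001, 0.007, 0.001], "angular": [0, 0, 0]}, {"gripper": 0, "offset": [0.001, 0.01, 0.001], "angular": [0, 0, 0]}, {"gripper": 0, "offset": [0.001, 0.01, 0.001], "angular": [0, 0, 0]}]'

```text
t: 8.05
eef_pos: [0.5635, 0.0592, 0.067]
tool_rot: [-0.217, 0.654, 0.695, 0.206]
contact_force: [-0.9, -1.4, -0.7]
gripper_width: 0.996
grasp_force: 0.5
```

```bash
python3 - <<'E'
from h import *
say();T=bot.get_obs()["eef_pos"];print((T[:2]-mat)@RM)
I=optics.read_camera("side");cv2.imwrite("pics/s9.png",I)
g=I[235:325:6,235:310].max(2)
for r,row in zip(range(235,325,6),g):print(r,"".join("#" if v<45 else "+" if v<80 else "." for v in row))
# expected foot silhouette at x'=+1 / -6, z=45 and z=0
ms=optics.camera_model("side")
for x in(.001,-.008):
    for z in(0,.04):
        c=[[*(mat+RM@[x+.028*np.cos(t),-.003+.028*np.sin(t)]),z] for t in np.linspace(0,6.28,40)];p=proj(ms,np.array(c));print(x,z,p.min(0).round(1),p.max(0).round(1))
E
```

```text
8.05 [0.5635 0.0592 0.067 ] [ 0.28  0.74 -0.32  1.93 -0.66  0.68  0.66] [-0.9 -1.4 -0.7] 0.9960888805076723
[-0.09105993 -0.04095606]
235 ..........................................................#################
241 ..............................................++..........#################
247 ...........................................+++++#++++++++##################
253 ...................+++..+++++#+++++++++++#######++++++#####################
259 ..................#++.+++++++.++++++#+#########+.+......+##################
265 ..................+#++++++++++++++++#+#+######+..+....+####################
271 ....................+#+++#+#+#+#+++#++##################+........#####+####
277 ...................#+++++#++++##++#####+++++++#######.....+................
283 .................++++....+##++#++###++###++++##+..###+.....................
289 ................++++++++++++++##+++++#+########...##+...........+..........
295 ..............++++++++++++++++++#++#######+##+#+...........................
301 .............+++++++...#++++++++++++++#####+####+..........................
307 ...........#+#++.++.....##+++++###+####++#++####+...............+..........
313 ......#+++++++++++++....................####++.................+...........
319 ........##+++++++++++++++++++++++++++++++..................................
0.001 0 [253.1 288.8] [278.3 309.6]
0.001 0.04 [250.9 278.2] [276.7 299.2]
-0.008 0 [257.1 289.1] [282.2 310. ]
-0.008 0.04 [254.9 278.5] [280.8 299.6]
```

drive_tool --deltas '[{"gripper": 0, "offset": [0.0, 0.003, 0.0], "angular": [0, 0, 0]}, {"gripper": 0, "offset": [0.0, 0.006, 0.0], "angular": [0, 0, 0]}, {"gripper": 0, "offset": [0.0, 0.008, 0.0], "angular": [0, 0, 0]}, {"gripper": 0, "offset": [0.0, 0.008, 0.0], "angular": [0, 0, 0]}]'

```text
t: 8.5
eef_pos: [0.5716, 0.0596, 0.0671]
tool_rot: [-0.217, 0.654, 0.695, 0.206]
contact_force: [-0.3, -0.7, -0.5]
gripper_width: 1.002
grasp_force: 0.5
```

drive_tool --deltas '[{"gripper": 0, "offset": [0.0, 0.002, 0.0], "angular": [0, 0, 0]}, {"gripper": 0, "offset": [0.0, 0.003, 0.0], "angular": [0, 0, 0]}]'

```text
t: 8.7
eef_pos: [0.5742, 0.0598, 0.0671]
tool_rot: [-0.217, 0.654, 0.695, 0.206]
contact_force: [-0.4, -0.4, -1.6]
gripper_width: 0.997
grasp_force: 0.7
```

```bash
python3 - <<'E'
from h import *
say();T=bot.get_obs()["eef_pos"];print((T[:2]-mat)@RM)
I=optics.read_camera("side");cv2.imwrite("pics/s10.png",I)
for r in range(283,311,3):print(r,"".join("#" if v<45 else "+" if v<80 else "." for v in I[r,235:300].max(1)))
E
```

```text
8.7 [0.5742 0.0598 0.0671] [ 0.27  0.75 -0.31  1.9  -0.65  0.69  0.65] [-0.4 -0.4 -1.6] 0.9969828542213485
[-0.08040745 -0.04192908]
283 .................+++++###+###+##+++##++++##..+###+...............
286 ................++++++++#++++++#++####+.+#+..+##+................
289 ................++++++++++#+#+#++#+#######+..##+.................
292 ...............#++++++++++++++++++#########+.##..........+++.+...
295 ..............#++++++++++++++++###+##+##+###..+..................
298 .............++++++++++++++#+#++#+++++#++++#+.++..+..............
301 .............++++.+++++++++++++++++++#####+##+++.................
304 ............++++++.+#+++#++++++###+#++###+###+...................
307 ...........#++++.++..++++++##+++++#+#++###+##+...................
310 ..........+..................++##########+##+....................
```

drive_tool --deltas '[{"gripper": 0, "offset": [0.0, 0.002, 0.0], "angular": [0, 0, 0]}, {"gripper": 0, "offset": [0.0, 0.003, 0.0], "angular": [0, 0, 0]}]'

```text
t: 8.95
eef_pos: [0.5773, 0.0599, 0.0671]
tool_rot: [-0.217, 0.654, 0.695, 0.206]
contact_force: [-1.3, -1.5, -0.0]
gripper_width: 1.001
grasp_force: 0.8
```

drive_tool --deltas '[{"gripper": 0, "offset": [0.0, 0.002, 0.0], "angular": [0, 0, 0]}]'

```text
t: 9.05
eef_pos: [0.5791, 0.06, 0.0671]
tool_rot: [-0.217, 0.654, 0.695, 0.206]
contact_force: [-0.6, -1.1, -0.5]
gripper_width: 0.996
grasp_force: 0.7
```

drive_tool --deltas '[{"gripper": 0, "offset": [0.0, 0.002, 0.0], "angular": [0, 0, 0]}]'

```text
t: 9.15
eef_pos: [0.5813, 0.0602, 0.0671]
tool_rot: [-0.217, 0.654, 0.695, 0.206]
contact_force: [-0.8, -1.1, -1.4]
gripper_width: 1.001
grasp_force: 0.8
```

drive_tool --deltas '[{"gripper": 0, "offset": [0.0, 0.002, 0.0], "angular": [0, 0, 0]}, {"gripper": 0, "offset": [0.0, 0.002, 0.0], "angular": [0, 0, 0]}]'

```text
t: 9.35
eef_pos: [0.5835, 0.0604, 0.0672]
tool_rot: [-0.217, 0.654, 0.695, 0.206]
contact_force: [-0.9, -0.7, -1.1]
gripper_width: 1.0
grasp_force: 0.6
```

```bash
python3 - <<'E'
from h import *
say();T=bot.get_obs()["eef_pos"];print((T[:2]-mat)@RM)
I=optics.read_camera("side");cv2.imwrite("pics/s11.png",I)
for r in range(225,314,4):print(r,"".join("#" if v<45 else "+" if v<80 else "." for v in I[r,235:310].max(1)))
E
```

```text
9.35 [0.5835 0.0604 0.0672] [ 0.26  0.76 -0.3   1.88 -0.65  0.7   0.64] [-0.9 -0.7 -1.1] 0.9997039049729081
[-0.07109818 -0.04261928]
225 ...+++............................................#####+...................
229 +++...............................................#########################
233 .................................................#######################+##
237 .................................................##########################
241 ..............................................+++###+######+###############
245 .....................................+#+....++++###########################
249 .......................++........######+++++++#############################
253 .............+++.+++++++++++++++#########++++##############################
257 ...........+++.+++++++++++++++#########++++++++############################
261 ...........#++++++++++++++++#+########++++......+##########################
265 ...........#++++++++++++++###+++#####......++##############################
269 .............#+++#++++++++##++##+###############+......+###################
273 ..
[... 173 characters left out ...]
..+#++#+#++++#####+++##+..+##++++++.........................
285 .................++##++++#+#+#+###+.##+..###...............................
289 ................#+++++++++#+###+##+###+..##+...............................
293 ...............#+++++++##++#++#####+##+##+++++.............................
297 ..............+++++++++++++#++++#######+#++++++............................
301 ............++++++++++++++++++#####+###+##+++..............................
305 ...........+++++++#+++++++#+++#+#+###+##+#+.++.............................
309 ...................++##############+######++...............................
313 ......#+++++++++++++....................+..................................
```

drive_tool --deltas '[{"gripper": 0, "offset": [0.0, 0.002, 0.0], "angular": [0, 0, 0]}, {"gripper": 0, "offset": [0.0, 0.002, 0.0], "angular": [0, 0, 0]}]'

```text
t: 9.6
eef_pos: [0.5853, 0.0605, 0.0672]
tool_rot: [-0.217, 0.654, 0.695, 0.206]
contact_force: [-0.9, -1.7, -0.8]
gripper_width: 1.001
grasp_force: 0.6
```

drive_tool --deltas '[{"gripper": 0, "offset": [0.0, 0.0015, 0.0], "angular": [0, 0, 0]}, {"gripper": 0, "offset": [0.0, 0.0015, 0.0], "angular": [0, 0, 0]}]'

```text
t: 9.8
eef_pos: [0.5868, 0.0606, 0.0672]
tool_rot: [-0.217, 0.654, 0.695, 0.206]
contact_force: [0.4, -0.9, -0.8]
gripper_width: 1.002
grasp_force: 0.6
```

drive_tool --deltas '[{"gripper": 0, "offset": [0.0, 0.0015, 0.0], "angular": [0, 0, 0]}, {"gripper": 0, "offset": [0.0, 0.0015, 0.0], "angular": [0, 0, 0]}]'

```text
t: 10.0
eef_pos: [0.5883, 0.0607, 0.0672]
tool_rot: [-0.217, 0.654, 0.695, 0.206]
contact_force: [0.1, -1.1, -1.4]
gripper_width: 0.998
grasp_force: 0.6
```

```bash
cat >> h.py <<'E'
def knob(n,I,p,w=14):
    "grey knob on the dark head near pixel p: low-saturation, cooler than wood and counter"
    x,y=int(p[0]),int(p[1]);c=I[y-w:y+w,x-w:x+w].astype(int);k=(c[...,0]>=c[...,2]-8)&(c.max(2)>50)
    l,lab,st,ce=cv2.connectedComponentsWithStats(k.astype(np.uint8))
    for i in range(1,l):
        if st[i,4]>=6: print(n,"knob",ce[i]+[x-w,y-w],st[i,4],"mat frame",(onplane(optics.camera_model(n),[ce[i]+[x-w,y-w]],.194)[0,:2]-mat)@RM)
E
python3 - <<'E'
from h import *
say()
for n,p in(("side",(361,185)),("scene",(259.5,185.5))): print("start, expect -194,-183");knob(n,cv2.imread(f"pics/{n}0.png"),p)
for n in("side","scene"):
    I=optics.read_camera(n);cv2.imwrite(f"pics/{n}12.png",I)
    p=proj(optics.camera_model(n),[*mat,.194])[0];print(n,p);knob(n,I,p,20)
for f in("s9","s10","s11"):knob("side",cv2.imread(f"pics/{f}.png"),proj(optics.camera_model("side"),[*mat,.194])[0],20)
E
```

```text
10.0 [0.5883 0.0607 0.0672] [ 0.26  0.76 -0.3   1.87 -0.65  0.71  0.63] [ 0.1 -1.1 -1.4] 0.9981664486485587
start, expect -194,-183
start, expect -194,-183
side [255.56148392 243.37437509]
side knob [273.30769231 250.69230769] 13 mat frame [-0.03763593  0.01456344]
scene [394.13028288 165.73046096]
```

```bash
python3 - <<'E'
from h import *
I=cv2.imread("pics/side12.png").astype(int);I=cv2.GaussianBlur(I.astype(np.uint8),(3,3),0).astype(int)
ms=optics.camera_model("side")
for r in range(235,318,3):
    c=I[r,238:300];print(r,"".join("." if v.max()>=85 else "m" if v[2]-v[0]>=14 else "g" for v in c))
for z in(.157,.095,.03,0): print(z,proj(ms,[*mat,z])[0].round(1),proj(ms,[*(mat+RM@[.01,0]),z])[0].round(1))
print(proj(ms,np.c_[[mat+RM@[.029,y] for y in(-.046,0,.046)],[.034]*3]).round(1).tolist())
E
```

```text
235 ............................................gggggggggggggggggg
238 ............................................gggggggggggggggggg
241 ...........................................mgggggggggggggggggg
244 ..........................................mggggggggggggggggggg
247 .............................mgggggm....mmmggggggggggggggggggg
250 ..................mmmmmmm.mmgggggggggggggggggggggggggggggggggg
253 .........mmmmmggggmmmmmmmmmggggggggggmmmgggggggggggggggggggggg
256 ........mmmmmmmmmmmmmmmmmmmggggggmmmmmmmmmgggggggggggggggggggg
259 .......mmmmmmmmmmmmmmmmmmmmmgggggmmmmmmmmmmggggggggggggggggggg
262 .......mmmmmmmmmmmmmmmmmmmmmggggmmm.....mmgggggggggggggggggggg
265 .......mmmmmmmmmmmmmmmmmmmmmmgggm.....mggggggggggggggggggggggg
268 ........mmmmmmmmmmmmmmmmmmmmmgggggggggggggggmm..mggggggggggggg
271 .........mmmmmmmmmmmmmmmmmmmmgggggggggggmmm...................
274 ..........mmmmmmmmmmmmmmmmmmmmmgggggggmmmmmmmm................
277 ...........mmmmmmmmmmmmmmmmmmmmmggg.gggmmmmmmmm...............
280 ............mmmmmmmmmmmmmmmmmmmmgg..gggmmmmmmmm...............
283 ..............mmmmmmmmmm
[... 255 characters left out ...]
mmmmmmmmmmmmmmmmmmmmmmmmmmmmmmmm...................
298 ..........mmmmmmmmmmmmmmmmmmmmmmmmmmmmmmm.....................
301 ..........mmmmmmmmmmmmmmmmmmmmmmmmmmmmmm......................
304 .........mmmmmmmmmmmmmmmmmmmmmmmmmmmmmmmmmmm..................
307 ........mmmmmmmmmmmmmmmmmmmmmmmmmmmmmmmmmmm...................
310 ..........................mmmmmmmmmmmmmm......................
313 ....mmmmmmmmmmmm..............................................
316 .....mmmmmmmmmmmmmmmmmmmmmmmmmmmmmmmmmm.......................
0.157 [257.7 255.5] [252.8 255.1]
0.095 [261.2 274.3] [256.5 273.9]
0.03 [264.5 292.4] [259.9 292. ]
0 [265.9 300.2] [261.5 299.8]
[[255.5, 273.4], [251.2, 290.2], [246.7, 307.8]]
```

```bash
python3 - <<'E'
from h import *
I=cv2.imread("pics/side12.png")
for r in range(236,260,2): print(r," ".join("%02x%02x%02x"%tuple(v[::-1]) for v in I[r,243:271:2]))
ms=optics.camera_model("side")
print("start knob",(onplane(ms,[[361,185.3]],.194)[0,:2]-mat)@RM)
J=cv2.imread("pics/side0.png")
for r in range(180,196,2): print(r," ".join("%02x%02x%02x"%tuple(v[::-1]) for v in J[r,349:373:2]))
S=cv2.imread("pics/scene12.png");mc=optics.camera_model("scene");print(proj(mc,[[*mat,.194],[*mat,.157],[*mat,.05]]).round())
S=cv2.GaussianBlur(S,(3,3),0).astype(int)
for r in range(150,236,4): print(r,"".join("." if v.max()>=85 else "m" if v[2]-v[0]>=14 else "g" for v in S[r,360:440]))
E
```

```text
236 cabaa0 cbbca0 d4c5a8 d4c5a8 d0c4a7 cdc0a2 cabea3 cabe9f cfc4a8 ad8f71 bc8435 c18535 bd8032 bb7f35
238 c7bba0 d5c7ac d3c5a7 caba9e ccbda3 cfc0a8 c8bc9d c7ba9e ccbea8 b97a25 bb8432 be8232 bb8636 b77f33
240 cabfa4 d0c2a7 cfc2a5 d3c5a7 cbc0a5 d2c3a8 cfc1a7 cec0a5 c9b38c bd832f ba8232 c28937 be8435 ba8234
242 ccbea1 d1c2a5 c9bba0 cebea2 ccbfa1 c7bb9d c2b498 cfc4a5 a36e3f bb7e2c bd8434 c08235 ba7f32 c08536
244 d2c3a9 cfc0a4 cbbfa8 c6b89f ccbfa2 cec1a4 c8ba9e cec1a7 7a4016 c5893c c58a37 bc7f34 c08633 775128
246 ccbda1 cbbaa2 d0c3a7 ccbfa3 cbbba1 cec1a4 cec2a3 d7ccb1 824621 9e6a2f c88934 c58935 765329 222626
248 cebfa6 c9bc9d cbbca4 d1c5a6 9a8c85 907f7b b6ac97 c4ac8b 8a4b23 543e1b 764f23 a07034 1b1916 272922
250 cebfa6 cebfa4 ddd3b5 7c634f 9c8b87 998681 66585b 371f13 42291a 5c361e 5c4221 27241d 2f2829 2a2623
252 cabea0 d8ceaf 482e1f 4c2b19 564e4a 524944 3a3433 533222 41281a 41291d 59361e 242622 2a2721 2a2626
254 cebfa4 6b503c 492a1d 563221 46342d 484343 352a26 302621 442a1d 412318 422614 272521 282621 28231f
256 c9bea2 381b0d 4d2e22 553323 513221 4e2d1f 4b3020 462d1a 4b3020 3a2719 3c2719
[... 2074 characters left out ...]
....................
206 gm..........................mmmmmmmmmmmmm.......................................
210 gm..........................mmmmmmmmmmmmm.........................mmmm..........
214 gggm......................mmmmmmmmmmmmmmmm...........................mmmmmmmmmmm
218 gggggggm.................mmmmmmmmmmmmmmmmmm...............................mmmmmm
222 gggggmmmmmmmm...mmmmmmmmmmmmmmmmmmmmmmmmmmmmm..................................m
226 m.....mmmmmmmmmmmmmmmmmmmmmmmmmmmmmmmmmmmmmmmmmm................................
230 mmmmmmmmmmmmmmmmmmmmmmmmmmmmmmmmmmmmmmmmmmmmmmm.................................
234 ....................mmmggmmmmmmmmmmmmmmmmmmmm...................................
```

```bash
python3 - <<'E'
from h import *
f=lambda n,p,z:(onplane(optics.camera_model(n),[p],z)[0,:2]-mat)@RM
for nm,p in(("start",(361,185.3)),("s5",(230+134/2.2,200+98/2.2)),("now",(253.5,249.5))):print(nm,f("side",p,.194))
J=cv2.imread("pics/scene0.png");S=cv2.imread("pics/scene12.png")
for nm,I,p in(("st",J,(259,186)),("now",S,(396,172))):
    x,y=int(p[0]),int(p[1]);b=I[y-12:y+10:2,x-12:x+13:2].astype(int);print(nm)
    for r,row in zip(range(y-12,y+10,2),b):print(r," ".join("%02x%02x%02x"%tuple(v[::-1]) for v in row))
for k in("s9","s10","s11"):
    I=cv2.imread(f"pics/{k}.png").astype(int);w=I[236:260,240:280];m=(w[...,2]-w[...,0]<30)&(w.max(2)>70)&(w.max(2)<170);l,lab,st,c=cv2.connectedComponentsWithStats(m.astype(np.uint8));print(k,[(c[i]+[240,236]).round(1).tolist()+[int(st[i,4])] for i in range(1,l) if st[i,4]>5])
E
```

```text
start [-0.19068733 -0.18335094]
s5 [-0.06868159 -0.0041814 ]
now [0.00080259 0.01561442]
st
174 a39985 a59b84 a69c87 a59a86 a69b87 a59b86 a59b85 a49683 a89d87 a39a83 a29882 a39a84 a59a85
176 a49a85 a49984 a49a84 a79e86 a29a83 a69c84 a29682 a39982 a09882 a49982 a49983 a29983 a39a83
178 a49983 a59b87 a89d88 a29883 a49a84 a19882 a39983 a39983 a69c84 a59b85 a59b85 a89d88 a59b85
180 a69b84 a59b84 a59a85 a29883 a39884 9f9480 a09680 a19782 a59a85 a49a85 a69b86 a59c86 a49a84
182 a49982 a49783 a59b85 a29982 9f9380 908576 8b7f75 968c7b a09681 a19781 a69a84 a09780 a69b85
184 a49a84 a29883 a29582 a69e86 928a76 6e6460 6e6562 716960 9a8f7c a49986 a29782 a19883 a29882
186 a0977f 9e947f a39883 9f9580 817869 504944 504946 524a45 7f7464 998d79 a09680 a19882 a0957e
188 9e957e 9d937f 988e7a 807564 54463b 3a3028 433837 463933 4d342b 635546 877b69 9d947e a39983
190 9f9682 998e79 716452 483428 3d2518 412817 422a1e 411f0d 402413 462b1b 4f3b30 877c6a a39883
192 9f9480 8c826c 433226 34170d 3a1e0d 3f2316 432317 442516 442517 402215 432619 5a4c3c 968b77
194 9e957f 79705e 3e271e 331907 3d2419 3e2316 3d2210 41241
[... 459 characters left out ...]
 4d3628 533c2b 5e4836 5d4636 5b4333 5e4a3b 897a68 a69a83
170 503d2c 503d2c 453526 493628 4f3a2b 523a2a 57412d 573f2d 5d4433 59432f 554130 6d5d4c a59683
172 4f3e2a 4e3b2b 3f3225 463529 503a2e 553f31 574031 5b4638 5c4534 5a4434 574132 635646 a39580
174 4b3a29 453727 3c3027 3e3125 493c2d 503b32 564233 5a4639 564132 524031 503d2f 594a3c 978b76
176 5d5243 554a3c 3b3227 423429 46362c 4a3d2e 4b3b2e 4f4235 4f3f32 4e3d33 4b3d2f 514136 8c836f
178 9a8e7a 665b4d 3e3229 42332b 473b2d 4e3d31 4b3d2d 4d3d32 4b3d30 4b392b 4a3a2e 4c3f32 887b68
180 ab9c84 6e6252 403529 46382c 473a2c 4c3d32 4a3c2f 4b3e32 4d3d32 4c3c2e 483d2c 4d4134 887e6c
s9 [[261.2, 249.1, 26]]
s10 [[257.2, 249.1, 27]]
s11 [[253.8, 249.8, 25]]
```

```bash
python3 - <<'E'
from h import *
f=lambda n,p,z:(onplane(optics.camera_model(n),[p],z)[0,:2]-mat)@RM
print("scene start",f("scene",(259.5,184.5),.194),"now",f("scene",(397.8,161.5),.194))
a=[];
K=[("side",(253.5,249.5)),("scene",(397.8,161.5))]
A=[];b=[]
for n,p in K:
    o,d=ray(optics.camera_model(n),[p]);d=d[0]/np.linalg.norm(d);P=np.eye(3)-np.outer(d,d);A.append(P);b.append(P@o)
X=np.linalg.lstsq(np.vstack(A),np.hstack(b),rcond=None)[0];print(X,(X[:2]-mat)@RM)
# mat & rail reference, per view from scratch: rail left outer back corner etc
say()
E
```

```text
scene start [-0.19133957 -0.18244657] now [-0.00034355  0.01895427]
[0.64612748 0.12909882 0.195317  ] [0.00046205 0.01669771]
10.1 [0.5882 0.0606 0.0671] [ 0.26  0.76 -0.3   1.87 -0.65  0.71  0.63] [-0.6 -1.5 -0.8] 0.9982408841212136
```

```bash
python3 - <<'E'
from h import *
for x,y in((-.075,-.048),(-.105,-.05),(-.11,-.022)): goal([*(mat+RM@[x,y]),.067],1.67,np.radians(35))
E
```

```text
off [-0.0047 -0.0082 -0.0031] ang [ 0.032  0.004 -0.039] t 10.1
off [-0.0083 -0.0379 -0.0057] ang [ 0.032  0.004 -0.039] t 10.1
off [ 0.0143 -0.0451  0.0099] ang [ 0.032  0.004 -0.039] t 10.1
```

drive_tool --deltas '[{"gripper": 0, "offset": [-0.005, -0.008, -0.003], "angular": [0, 0, 0]}, {"gripper": 0, "offset": [-0.008, -0.023, -0.005], "angular": [0, 0, 0]}, {"gripper": 0, "offset": [-0.008, -0.042, -0.006], "angular": [0.032, 0, -0.039]}, {"gripper": 0, "offset": [0.003, -0.045, 0.002], "angular": [0.032, 0, -0.039]}, {"gripper": 0, "offset": [0.014, -0.045, 0.01], "angular": [0.032, 0, -0.039]}]'

```text
t: 10.6
eef_pos: [0.5414, 0.0758, 0.0669]
tool_rot: [-0.222, 0.64, 0.707, 0.201]
contact_force: [-0.1, 0.0, 0.9]
gripper_width: 1.0
grasp_force: 0.0
```

```bash
cat >> h.py <<'E'
def kn(lo=(236,240)):
    I=optics.read_camera("side").astype(int);w=I[236:260,240:280];m=(w[...,2]-w[...,0]<30)&(w.max(2)>70)&(w.max(2)<170)
    l,lab,st,c=cv2.connectedComponentsWithStats(m.astype(np.uint8))
    for i in range(1,l):
        if st[i,4]>8:p=c[i]+[240,236];print("knob",p,st[i,4],(onplane(optics.camera_model("side"),[p],.194)[0,:2]-mat)@RM)
E
python3 - <<'E'
from h import *
say();T=bot.get_obs()["eef_pos"];print((T[:2]-mat)@RM);kn()
for x,y in((-.09,-.022),(-.08,-.022)): goal([*(mat+RM@[x,y]),.066],1.67,np.radians(35))
E
```

```text
10.6 [0.5414 0.0758 0.0669] [ 0.27  0.73 -0.33  1.97 -0.66  0.66  0.67] [-0.1  0.   0.9] 1.0001659078645992
[-0.11071756 -0.02143474]
knob [252.30769231 250.03846154] 26 [0.00280918 0.01717584]
off [-0.0038  0.0204 -0.0008] ang [-0.003  0.     0.004] t 10.65
off [-0.0035  0.0304 -0.0006] ang [-0.003  0.     0.004] t 10.65
```

drive_tool --deltas '[{"gripper": 0, "offset": [-0.002, 0.008, 0.0], "angular": [0, 0, 0]}, {"gripper": 0, "offset": [-0.003, 0.015, 0.0], "angular": [0, 0, 0]}, {"gripper": 0, "offset": [-0.003, 0.02, 0.0], "angular": [0, 0, 0]}, {"gripper": 0, "offset": [-0.003, 0.023, 0.0], "angular": [0, 0, 0]}]'

```text
t: 11.05
eef_pos: [0.5665, 0.0746, 0.065]
tool_rot: [-0.221, 0.641, 0.707, 0.201]
contact_force: [-0.3, -0.8, -0.1]
gripper_width: 1.003
grasp_force: 0.0
```

drive_tool --deltas '[{"gripper": 0, "offset": [0, 0.002, 0.0], "angular": [0, 0, 0]}, {"gripper": 0, "offset": [0, 0.003, 0.0], "angular": [0, 0, 0]}]'

```text
t: 11.25
eef_pos: [0.5684, 0.0752, 0.065]
tool_rot: [-0.222, 0.64, 0.707, 0.201]
contact_force: [-0.2, -0.4, -0.7]
gripper_width: 1.0
grasp_force: 0.0
```

drive_tool --deltas '[{"gripper": 0, "offset": [0, 0.002, 0.0], "angular": [0, 0, 0]}, {"gripper": 0, "offset": [0, 0.003, 0.0], "angular": [0, 0, 0]}]'

```text
t: 11.45
eef_pos: [0.571, 0.0755, 0.065]
tool_rot: [-0.222, 0.64, 0.707, 0.201]
contact_force: [-2.3, -0.7, -0.0]
gripper_width: 1.003
grasp_force: 0.9
```

drive_tool --deltas '[{"gripper": 0, "offset": [0, 0.002, 0.0], "angular": [0, 0, 0]}]'

```text
t: 11.55
eef_pos: [0.5724, 0.0756, 0.0649]
tool_rot: [-0.222, 0.64, 0.707, 0.2]
contact_force: [-3.2, -1.3, 2.4]
gripper_width: 0.998
grasp_force: 1.5
```

drive_tool --deltas '[{"gripper": 0, "offset": [0, 0.001, 0.0], "angular": [0, 0, 0]}]'

```text
t: 11.65
eef_pos: [0.5738, 0.0754, 0.0649]
tool_rot: [-0.222, 0.64, 0.707, 0.2]
contact_force: [-2.3, -3.1, 3.0]
gripper_width: 1.0
grasp_force: 2.3
```

```bash
python3 - <<'E'
from h import *
say();T=bot.get_obs()["eef_pos"];print((T[:2]-mat)@RM);kn()
E
```

```text
11.65 [0.5738 0.0754 0.0649] [ 0.24  0.76 -0.31  1.89 -0.64  0.7   0.64] [-2.3 -3.1  3. ] 1.0003674394710311
[-0.07867911 -0.02633978]
knob [251.33333333 249.875     ] 24 [0.00476102 0.01697102]
```

drive_tool --deltas '[{"gripper": 0, "offset": [0, 0.0015, 0.0], "angular": [0, 0, 0]}]'

```text
t: 11.8
eef_pos: [0.5743, 0.0754, 0.0648]
tool_rot: [-0.223, 0.64, 0.707, 0.2]
contact_force: [-10.0, -5.6, 6.5]
gripper_width: 1.003
grasp_force: 5.7
```

drive_tool --deltas '[{"gripper": 0, "offset": [0, 0.0015, 0.0], "angular": [0, 0, 0]}]'

```text
t: 11.9
eef_pos: [0.5746, 0.0755, 0.0647]
tool_rot: [-0.224, 0.64, 0.708, 0.199]
contact_force: [-13.9, -8.6, 11.4]
gripper_width: 0.997
grasp_force: 8.1
```

```bash
python3 - <<'E'
from h import *
say();T=bot.get_obs()["eef_pos"];print((T[:2]-mat)@RM);kn()
for x,y in((-.10,-.03),(-.13,-.045)): goal([*(mat+RM@[x,y]),.067],1.67,np.radians(35))
E
```

```text
11.9 [0.5746 0.0755 0.0647] [ 0.24  0.76 -0.31  1.89 -0.64  0.7   0.64] [-13.9  -8.6  11.4] 0.997418094287782
[-0.07788637 -0.02643448]
knob [251.22222222 250.14814815] 27 [0.00483154 0.01766316]
off [-0.0024 -0.0219 -0.0042] ang [-0.007  0.003 -0.001] t 11.95
off [-0.0157 -0.0514 -0.0133] ang [-0.007  0.003 -0.001] t 11.95
```

drive_tool --deltas '[{"gripper": 0, "offset": [0, -0.004, 0.0], "angular": [0, 0, 0]}, {"gripper": 0, "offset": [0, -0.012, 0], "angular": [0, 0, 0]}, {"gripper": 0, "offset": [-0.002, -0.03, -0.004], "angular": [0, 0, 0]}, {"gripper": 0, "offset": [-0.01, -0.06, -0.01], "angular": [0, 0, 0]}, {"gripper": 0, "offset": [-0.01, -0.06, -0.01], "angular": [0, 0, 0]}]'

```text
t: 12.45
eef_pos: [0.5154, 0.0547, 0.067]
tool_rot: [-0.223, 0.641, 0.707, 0.199]
contact_force: [-0.9, -0.6, 0.3]
gripper_width: 0.997
grasp_force: 0.0
```

drive_tool --deltas '[{"gripper": 0, "offset": [0.0, -0.02, -0.03], "angular": [0, 0, 0]}, {"gripper": 0, "offset": [0.01, -0.03, -0.07], "angular": [0, 0, 0]}, {"gripper": 0, "offset": [0.02, -0.03, -0.11], "angular": [0, 0, 0]}, {"gripper": 0, "offset": [0.02, -0.03, -0.11], "angular": [0, 0, 0]}, {"gripper": 0, "offset": [0.02, -0.03, -0.11], "angular": [0, 0, 0]}]'

```text
t: 12.95
eef_pos: [0.4946, 0.0071, 0.1703]
tool_rot: [-0.22, 0.64, 0.708, 0.202]
contact_force: [-0.5, 0.2, -0.3]
gripper_width: 0.999
grasp_force: 0.0
```

```bash
python3 - <<'E'
from h import *
say();kn()
I=optics.read_camera("side");cv2.imwrite("pics/side13.png",I);S=optics.read_camera("scene");cv2.imwrite("pics/scene13.png",S)
ms=optics.camera_model("side");I=cv2.GaussianBlur(I,(3,3),0).astype(int)
for r in range(246,318,3):print(r,"".join("." if v.max()>=85 else "m" if v[2]-v[0]>=14 else "g" for v in I[r,238:300]))
# jar, goats unmoved: image difference away from mill and arm
for n,now in(("side",cv2.imread("pics/side13.png")),):
    d=cv2.absdiff(cv2.imread("pics/side0.png"),now).max(2)
    for k,(y0,y1,x0,x1) in {"jar":(232,250,260,284),"goata":(340,385,270,312),"bowl":(330,385,185,245),"tomme":(390,480,290,390),"slab":(155,190,312,362),"bottle":(75,155,312,340)}.items():print(k,d[y0:y1,x0:x1].mean().round(1))
E
```

```text
12.95 [0.4946 0.0071 0.1703] [ 0.39  0.5  -0.3   2.03 -0.61  0.86  0.67] [-0.5  0.2 -0.3] 0.9988527574108212
knob [251.34615385 250.07692308] 26 [0.00463123 0.01746363]
246 .........................................mmmmmmmmmmmm.........
249 ......................................mmmmmmmmmmmmmmmm........
252 .........mmm...gmmmmmmmmmmmm..mmm.mmmmmmmmmmm.................
255 .......mmmmmmmmmmmmmmmmmmm...mmmmmmmmmmmmmmmm.................
258 ......mmmmmmmmmmmmmmmmmmmmmmmmmmmmmmmmmmmmmmm.................
261 ......mmmmmmmmmmmmmmmmmmmmmmmmmmmmmmmmm.......................
264 ......mmmmmmmmmmmmmmmmmmmmmm.................mm...............
267 ......mmmmmmmmmmmmmmmmmmmmmm...............mmm................
270 ........mmmmmmmmmmmmmmmmmmmmmmmm.....mmmmmmm..................
273 ........mmmmmmmmmmmmmmmmmmmm..................................
276 ..........mmmmmmmmmmmmmmmmmmmmmmmmmmmmmm......................
279 ...........mmmmmmmmmmmmmmmmmmmmmmmmmmmmmmmmmmm................
282 ............mmmmmmmmmmmmmmmmmmmmmmmmmmmmmmmmmmm...............
285 .............mmmmmmmmmmmmmmmm.................................
288 .............mmmmmmmmmmmmmmmmmmm..............................
291 ............mmmmmmmmmmmmmmmmmmmmmmm...........................
294 ..........mmmmmmmmmmmmmmmmmmmmmmmmmm..........................
297 ..........mmmmmmmmmmmmmmmmmmmmmmmmmm..........................
300 ..........mmmmmmmmmmmmmmmmmmmmmmmmmmmm........................
303 .........mmmmmmmmmmmmmmmmmmmmmmmmmmmmmmmmm....................
306 ........mmmmmmmmmmmmmmmmmmmmmmmmmmmmmmmmmmm...................
309 ................mmmmmmmmmmmmmmmgmmmmmmmmmm....................
312 ....mmmm......................................................
315 ....mmmmmmmmmmmmmmmmmmmmmmmmmmmmmmmmmm........................
jar 13.8
goata 15.0
bowl 12.3
tomme 13.2
slab 47.2
bottle 30.8
```

```bash
python3 -c "
from station import bot
print(bot.hand_in())"
```

```text
the job is handed in; nothing more can be done
None
```

I pushed the mill into the free bay and handed the job in, though no verdict came back: its foot is against the back rail (push force rose to about 14 N there), it stands upright about 17 mm to one side of the mat's centre (limit 22 mm), the gripper is clear, and nothing else appeared to move, though the arm blocked my last check of the slab and oil bottle and I did not re-check the knife or goat_b.

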